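# Tip a batch of steel blanks through the funnel into the sample jar

## Robot

A 6-joint arm with a two-finger parallel gripper is mounted at the origin on the work surface. World frame = base frame: x ahead of the robot, y to its left, z up, the work surface at z = 0. Lengths are in m, angles in rad, forces in N, time in s.
With the tool pointing down it reaches from about 0.35 to 0.975 m from the base axis. Payload 4.9 kg.
Tool frame: the origin (TCP) lies at the very end of the fingers, on their centre line; the grasp point (between the pads) lies ctrl.hold_point_z behind it (ctrl.hold_point_z is the distance from the TCP to the grasp point, in m); z points along the fingers, y is the line along which they close (so a half turn about z gives the same grasp; the last joint's range is limited). The gripper opens to 85 mm and grips with 20 to 120 N. Pads are 22 mm wide; open, the fingers measure 114 mm over their backs; the gripper's body (76 mm by 85 mm) begins 54 mm behind the grasp point. The pads swing forward as they close: fully open they stand 13 mm farther back than shut.
Start: joints at [-1.275, 0.053, 1.613, -0, 1.476, -0.119], TCP at [0.252, -0.572, 0.231] pointing down, gripper open.
Joint ranges: [-3.01, 3.01], [-1.01, 2.22], [0.06, 2.58], [-1.02, 4.17], [0.09, 2.62], [-3.14, 3.14]. Speed limits (rad/s): [2.57, 2.57, 3.14, 3.14, 3.14, 3.14].

## Interface

Orientations are given as a rotation vector (axis times angle).
In Python, from station import ctrl gives the robot as it stands. The module is installed in compiled form; this text tells all that it offers.
- The arm moves only by the tool jog_arm, never from a script. Its argument "deltas" is a list of rows, each a list of 3 entries, a list of its own where there are three numbers: the closure, from -1 (fully open) to 1 (shut), then the shift along the world's x, y, z scaled (see below), then the turn, a rotation vector about the world's x, y, z scaled (see below). A call has 1 to 12 rows; each row is the pose to reach, as a shift and turn from the pose commanded when the call began, turning the shorter way round; what a row does not reach only later rows make up. The controller multiplies each number of a shift by 0.4 m and each number of a turn by 180 degrees. A row lasts 1/12 s, in which the tool goes at most 41.7 mm and 7.16 degrees, less where a joint would pass 70% of its speed; a pose out of reach is approached as far as the arm can. A call with a number of a shift or a turn outside -1 to 1 is refused whole. A call with a gripper value outside its range is refused whole. The fingers move at their own pace and stop on an object; "squeeze" is the grip in N (left out, the last holds). Time passes only in rows, so rows that repeat a pose let the fingers close. It gives the time, the measured TCP pose, the force, the opening and the grip force at its end, in the units of the state.
- ctrl.get_obs(): the state, without advancing time (a new reading comes with each control period).
- ctrl.get_image(name): name is "scene" or "top" or "wrist"; returns the picture (420x560x3 uint8, red, green, blue); there is no depth.
- ctrl.get_calibration(name): a dict with "K" (3x3 intrinsics, pixels), "extrinsics" (4x4, takes a point from world to camera coordinates). Camera axes: x right, y down, z forward; pixel columns grow to the right and rows downward; lengths in m; the calibration is good to about 2 mm. A picture is of the moment at which its call begins: read the wrist's pose just before it. get_calibration takes no time and is no camera call; for the wrist camera it gives the pose at the moment of the call.
- ctrl.finish_job(): hands the job in; it is judged then, once.
The state is a dict: "t": time; "q": joint angles; "dq": joint speeds; "effort": joint torques, N m; "tool_pos": TCP position; "tool_rot": TCP orientation; "contact_force": force on the tool from outside, world axes, zero at the start; "wrist_torque": the same for the moment, N m; "opening": finger opening in m; "grip_force": force on a finger pad.
Only numpy, scipy, OpenCV 4.12 (cv2) and the standard library are available. Lean on these libraries where they do the work, as an engineer would, in place of code of your own. Each camera call takes 0.05 s, during which the arm holds its last target. There are 200 camera calls.

## Task

Slide the funnel jar along the bench, upright and on its foot, until it is fully home in the V stop under the trough, without ramming the stop; then press the paddle to tip the trough and pour all six steel blanks through the funnel into the narrow jar below. Do not pick or push the blanks with the fingers or spill any, let the trough come back level, leave the jar upright and home in the stop, and leave the dish, the screwdriver and the bin where they are.

Things in the scene. Friction and masses are not known exactly. Their poses are not given: they have to be found in the camera images.
- stand: White metal tipping stand, fixed, 162 mm wide (x), y from -201 to -12 mm, 204 mm high. Origin: on the bench at the centre of the jar's home place, 48 mm from both cheeks of a steel V stop (26 mm high, cheeks at 45 degrees, V open to +y). It pours towards its +y; the jar comes in along -y. Side plates 6 mm thick at x = -78 and 78 mm.
- trough: Aluminium trough 76 mm wide, 165 mm long, walls 34 mm high, open at its +y end. Origin on the hinge axis (along x) at floor level: at rest at stand y = -36 mm, 190 mm above the bench. In its frame, which tips with it, the floor runs from y = 12 mm (lip) to -153 mm; z out of the floor. Tips up to 1.15 rad, lip down.
- paddle (a point): Centre of the upper face of the black paddle, a plate 60 (x) by 55 by 8 mm on an arm of the trough, in the trough's frame at x 130, y 102, z 64 mm. At rest it slopes up 30 degrees away from the hinge. Pressed down (about 5 to 15 N) it swings about the hinge axis and tips the trough; a spring and the weight bring it back. Axes as the trough's.
- lip (a point): Middle of the trough's pouring edge, at floor level. At rest 190 mm above the bench and 24 mm behind (-y) the home place.
- jar: Clear narrow jar with wide grey funnel top, one loose piece, 0.4 to 0.9 kg. Origin: centre of underside; z up. Rubber foot 96 mm across, 8 mm high; jar body 69 mm across (bore 60) up to 105 mm, inner floor at 8 mm; funnel widens from 66 to 128 mm across at the rim, 160 mm high. Pushed at the funnel it topples; its body, under the overhang, needs a tilted hand.
- rim (a point): Centre of the funnel's mouth, 160 mm above the jar's underside.
- dish: Bystander: round steel dish, 120 mm across, 22 mm high. Origin: centre of the underside.
- driver: Bystander: screwdriver with green handle, 190 mm long, lying along its x, handle to -x. Origin: its middle, on the bench.
- bin: Bystander: open black parts bin 100 x 150 x 60 mm. Origin: centre of the underside.
- blank0: One of six equal loose round steel blanks (short slugs), 21 mm across, 18 mm tall, about 48 g, dark centre mark on top, in the trough at the start. Origin: centre of one end face.
- blank1: One of six equal loose round steel blanks (short slugs), 21 mm across, 18 mm tall, about 48 g, dark centre mark on top, in the trough at the start. Origin: centre of one end face.
- blank2: One of six equal loose round steel blanks (short slugs), 21 mm across, 18 mm tall, about 48 g, dark centre mark on top, in the trough at the start. Origin: centre of one end face.
- blank3: One of six equal loose round steel blanks (short slugs), 21 mm across, 18 mm tall, about 48 g, dark centre mark on top, in the trough at the start. Origin: centre of one end face.
- blank4: One of six equal loose round steel blanks (short slugs), 21 mm across, 18 mm tall, about 48 g, dark centre mark on top, in the trough at the start. Origin: centre of one end face.
- blank5: One of six equal loose round steel blanks (short slugs), 21 mm across, 18 mm tall, about 48 g, dark centre mark on top, in the trough at the start. Origin: centre of one end face.

How it is judged:
By the outcome, as a careful person would: the job done as asked, in the order asked, and still so for the second after the job is handed in, with the robot touching nothing.
It also fails if it takes over 61 s, if anything falls off the work surface, if the arm or the gripper's body presses on something with over 40 N, if the wrist force passes 120 N, or if a joint passes its speed limit or range.

## Working session

There is one attempt and no reset: what is moved stays moved. The work goes in short steps, Python scripts to look and compute and a tool call to move; the robot and the scene stay as the last step left them, time stands still between calls to the robot, and variables do not carry over. Pictures are saved under pics/ and viewed, at most 10 in all, crops included, and the job is handed in when it is done.

Besides the shell and the picture viewer there is one more tool, called after "Call:" by a JSON object that holds its "fn" and its "kwargs", one argument or row to a line. jog_arm: Moves the arm, as the interface text tells. Its arguments: {"type":"object","properties":{"deltas":{"type":"array","items":{"type":"array"}},"squeeze":{"type":"number"}},"required":["deltas"]}

```bash
mkdir -p pics; python3 - <<'E'
from station import ctrl
import cv2,numpy as np
o=ctrl.get_obs();print({k:np.round(v,3).tolist() for k,v in o.items()},ctrl.hold_point_z)
for n in("scene","top"):
    cv2.imwrite(f"pics/{n}0.png",cv2.cvtColor(ctrl.get_image(n),cv2.COLOR_RGB2BGR))
    c=ctrl.get_calibration(n);print(n,np.round(c["K"],1).tolist(),np.round(c["extrinsics"],3).tolist())
E
```

```text
{'t': 0.0, 'q': [-1.275, 0.053, 1.614, 0.0, 1.476, -0.119], 'dq': [0.001, 0.002, -0.002, 0.0, -0.002, -0.001], 'effort': [0.0, -39.367, -37.018, -0.0, 0.007, 0.0], 'tool_pos': [0.252, -0.571, 0.23], 'tool_rot': [-3.072, -0.646, 0.0], 'contact_force': [0.112, -0.025, 0.192], 'wrist_torque': [0.002, -0.014, -0.027], 'grip_force': 0.0, 'opening': 0.085} 0.0187
scene [[509.5, 0.0, 278.9], [0.0, 509.5, 208.7], [0.0, 0.0, 1.0]] [[0.578, 0.816, -0.005, -0.295], [0.671, -0.478, -0.567, -0.289], [-0.465, 0.325, -0.824, 1.905], [0.0, 0.0, 0.0, 1.0]]
top [[386.2, 0.0, 275.4], [0.0, 386.2, 206.6], [0.0, 0.0, 1.0]] [[-0.028, -1.0, -0.009, -0.003], [-0.999, 0.028, -0.047, 0.549], [0.047, 0.008, -0.999, 1.121], [0.0, 0.0, 0.0, 1.0]]
```

View pics/scene0.png

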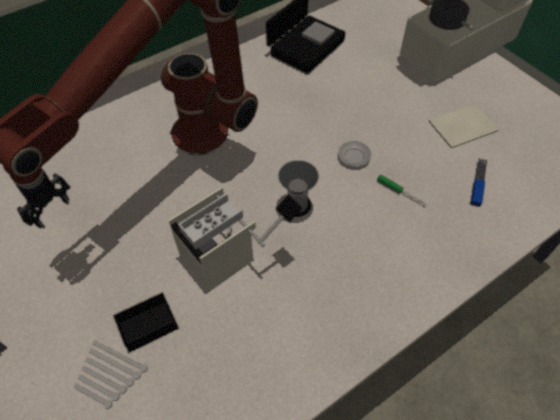

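View pics/top0.png

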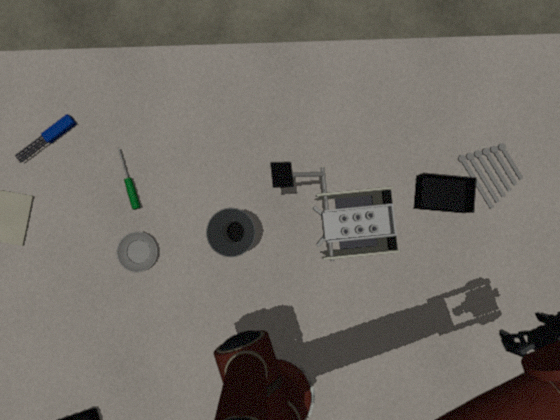

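The top view shows the funnel rim at about (231,231), the stand at (325-397,190-260), the paddle at (281,175), the dish at (138,251), the driver at (130,180) and the bin at (445,193). The scene view agrees with this. I'll zoom in on the stand and jar to measure them.

```bash
cat > h.py <<'E'
import numpy as np,cv2
from station import ctrl
def ray(n,uv,c=None):
    c=c or ctrl.get_calibration(n);E=c["extrinsics"];R,t=E[:3,:3],E[:3,3]
    d=R.T@np.linalg.solve(c["K"],[uv[0],uv[1],1.]);return -R.T@t,d
def onz(n,uv,z,c=None):
    o,d=ray(n,uv,c);return o+d*(z-o[2])/d[2]
def tri(rays):
    A=[np.eye(3)-np.outer(d,d)/(d@d) for o,d in rays]
    return np.linalg.solve(sum(A),sum(a@o for a,(o,d) in zip(A,rays)))
def proj(n,p):
    c=ctrl.get_calibration(n);q=c["K"]@(c["extrinsics"]@[*p,1])[:3];return q[:2]/q[2]
E
python3 - <<'E'
import cv2,numpy as np
a=cv2.imread("pics/top0.png")[150:275,195:405]
b=cv2.imread("pics/scene0.png")[150:290,165:335]
a=cv2.resize(a,None,fx=3.8,fy=3.8,interpolation=cv2.INTER_CUBIC)
b=cv2.resize(b,None,fx=4,fy=4,interpolation=cv2.INTER_CUBIC)
cv2.imwrite("pics/topz.png",cv2.convertScaleAbs(a,alpha=1.5));cv2.imwrite("pics/scz.png",cv2.convertScaleAbs(b,alpha=1.5))
E
```

```text
(no output)
```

View pics/topz.png

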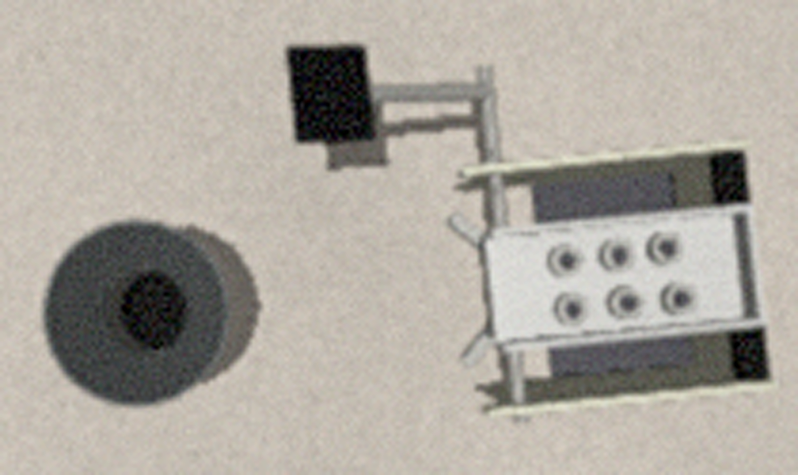

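View pics/scz.png

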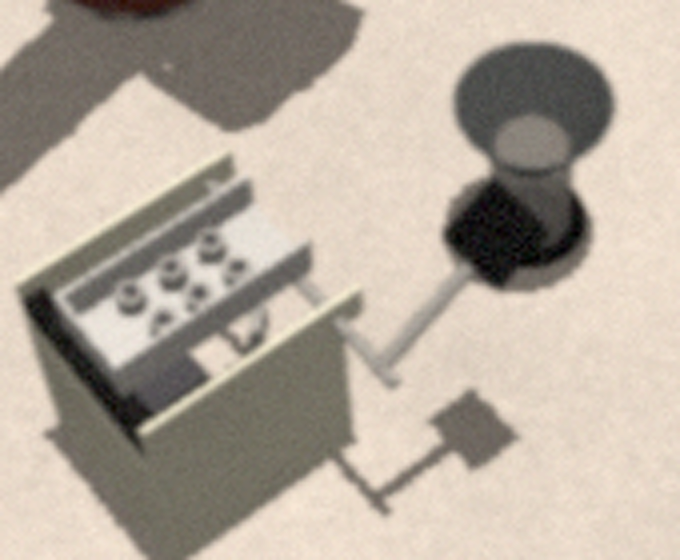

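In the top crop the plate ends are at (462,175), (748,148), (490,410) and (770,383), with the rim disc centred near (137,313) and the paddle quad around (332,93). The scene crop shows the same plate ends at (362,292), (142,435), (232,155) and (20,290), and the rim near (534,104).

```bash
cat > m.py <<'E'
from h import *
T=lambda p:(np.array(p)+.5)/3.8-.5+[195,150]
S=lambda p:(np.array(p)+.5)/4-.5+[165,150]
pr={"plate+ front":((462,175),(362,292)),"plate+ back":((748,148),(142,435)),"plate- front":((490,410),(232,155)),"plate- back":((770,383),(20,290)),"paddle":((333,93),(498,233)),"rim":((136,313),(534,108))}
P={}
for k,(a,b) in pr.items():
    P[k]=tri([ray("top",T(a)),ray("scene",S(b))]);print(k,P[k].round(4),"err",(proj("top",P[k])-T(a)).round(1),(proj("scene",P[k])-S(b)).round(1))
print("rim@.16 top",onz("top",T((136,313)),.16),"hole",onz("top",T((153,309)),.105))
# stand fit, top
L=np.array([[.078,-.012],[.078,-.201],[-.078,-.012],[-.078,-.201]])
for z,W in(("tri",np.array([P[k][:2] for k in list(P)[:4]])),("top.204",np.array([onz("top",T(pr[k][0]),.204)[:2] for k in list(P)[:4]]))):
    l=L-L.mean(0);w=W-W.mean(0);yaw=np.arctan2((l[:,0]*w[:,1]-l[:,1]*w[:,0]).sum(),(l*w).sum())
    R=np.array([[np.cos(yaw),-np.sin(yaw)],[np.sin(yaw),np.cos(yaw)]]);o=W.mean(0)-R@L.mean(0)
    print(z,"yaw",yaw.round(4),"origin",o.round(4),"res",(W-(L@R.T+o)).round(4).tolist())
    th=lambda x,y:(R@[x,y]+o).round(4)
    print(" paddle pred",th(.130,-.036+.102), "dir +y",R[:,1].round(3))
img=cv2.imread("pics/top0.png");hsv=cv2.cvtColor(img,cv2.COLOR_BGR2HSV)
for n,u,z in(("dish",(138,251),.022),("bin",(445,193),.06)):print(n,onz("top",u,z).round(3))
# rim circle from top mask: zoom region darker than bench, bluish
sub=img[205:265,200:262].astype(int);m=((sub[...,0]-sub[...,2])>3).astype(np.uint8)
c=max(cv2.findContours(m,0,1)[0],key=cv2.contourArea);(u,v),r=cv2.minEnclosingCircle(c);e=cv2.fitEllipse(c);print("circ",u+200,v+205,r,e, onz("top",(e[0][0]+200,e[0][1]+205),.16).round(4))
E
python3 m.py
```

```text
plate+ front [ 0.5649 -0.1209  0.1916] err [-0.4 -0.2] [-0.4  0. ]
plate+ back [ 0.5766 -0.3067  0.195 ] err [-0.2 -0.1] [-0.2 -0. ]
plate- front [ 0.4127 -0.1337  0.198 ] err [-0.2 -0.1] [-0.2 -0. ]
plate- back [ 0.4238 -0.3165  0.1917] err [0.3 0.2] [0.3 0. ]
paddle [ 0.6131 -0.0378  0.2519] err [-0.4 -0.3] [-0.4  0. ]
rim [0.4798 0.097  0.1531] err [0.1 0.1] [ 0.1 -0. ]
rim@.16 top [0.4801191  0.09644699 0.16      ] hole [0.48176641 0.09128467 0.105     ]
tri yaw 0.0667 origin [ 0.4874 -0.1132] res [[-0.0011, -0.001], [-0.002, 0.0019], [0.0023, -0.0034], [0.0008, 0.0025]]
 paddle pred [ 0.6127 -0.0387] dir +y [-0.067  0.998]
top.204 yaw 0.0677 origin [ 0.4871 -0.1114] res [[-0.0022, -0.0025], [-0.0029, 0.0022], [0.0028, -0.0049], [0.0023, 0.0051]]
 paddle pred [ 0.6123 -0.0368] dir +y [-0.068  0.998]
dish [0.43  0.384 0.022]
bin [ 0.571 -0.496  0.06 ]
circ 220.0 247.5 7.159010887145996 ((20.73480987548828, 42.67422103881836), (4.603451728820801, 11.676594734191895), 152.9442138671875) [0.441 0.122 0.16 ]
```

Stand origin is at about (0.487,-0.112) with yaw 0.067, and the jar is at about (0.480,0.096). The plan is to cradle-push the jar body with part-open fingers at a 45° tilt, coming from +y. First I swing over high.

Call:
{"fn": "jog_arm", "kwargs": {
  "deltas": [
    [-0.2,[0.275,0.975,0.425],[0,0,0.19]],
    [-0.2,[0.275,0.975,0.425],[0,0,0.19]],
    [-0.2,[0.275,0.975,0.425],[0,0,0.19]],
    [-0.2,[0.275,0.975,0.425],[0,0,0.19]],
    [-0.2,[0.275,0.975,0.425],[0,0,0.19]],
    [-0.2,[0.275,0.975,0.425],[0,0,0.19]],
    [-0.2,[0.275,0.975,0.425],[0,0,0.19]],
    [-0.2,[0.275,0.975,0.425],[0,0,0.19]],
    [-0.2,[0.275,0.975,0.425],[0,0,0.19]],
    [-0.2,[0.275,0.975,0.425],[0,0,0.19]],
    [-0.2,[0.275,0.975,0.425],[0,0,0.19]],
    [-0.2,[0.275,0.975,0.425],[0,0,0.19]]
  ]
}}

```text
t: 1.1
tool_pos: [0.3629, -0.1791, 0.4044]
tool_rot: [2.74, 1.528, 0.005]
contact_force: [-0.1, -0.1, 1.2]
opening: 0.0515
grip_force: 0.0
```

Call:
{"fn": "jog_arm", "kwargs": {
  "deltas": [
    [-0.2,[0.3,1,0],[0,0,0.194]],
    [-0.2,[0.3,1,0],[0,0,0.194]],
    [-0.2,[0.3,1,0],[0,0,0.194]],
    [-0.2,[0.3,1,0],[0,0,0.194]],
    [-0.2,[0.3,1,0],[0,0,0.194]],
    [-0.2,[0.3,1,0],[0,0,0.194]],
    [-0.2,[0.3,1,0],[0,0,0.194]],
    [-0.2,[0.3,1,0],[0,0,0.194]],
    [-0.2,[0.3,1,0],[0,0,0.194]],
    [-0.2,[0.3,1,0],[0,0,0.194]],
    [-0.2,[0.3,1,0],[0,0,0.194]],
    [-0.2,[0.3,1,0],[0,0,0.194]]
  ]
}}

```text
t: 2.1
tool_pos: [0.482, 0.2192, 0.3991]
tool_rot: [-2.16, -2.279, 0.006]
contact_force: [-0.3, 0.1, 0.7]
opening: 0.0511
grip_force: 0.0
```

Call:
{"fn": "jog_arm", "kwargs": {
  "deltas": [
    [-0.2,[-0.01,0.05,-0.7],[-0.25,-0.0135,0]],
    [-0.2,[-0.01,0.05,-0.7],[-0.25,-0.0135,0]],
    [-0.2,[-0.01,0.05,-0.7],[-0.25,-0.0135,0]],
    [-0.2,[-0.01,0.05,-0.7],[-0.25,-0.0135,0]],
    [-0.2,[-0.01,0.05,-0.7],[-0.25,-0.0135,0]],
    [-0.2,[-0.01,0.05,-0.7],[-0.25,-0.0135,0]],
    [-0.2,[-0.01,0.05,-0.7],[-0.25,-0.0135,0]],
    [-0.2,[-0.01,0.05,-0.7],[-0.25,-0.0135,0]],
    [-0.2,[-0.01,0.05,-0.7],[-0.25,-0.0135,0]],
    [-0.2,[-0.01,0.05,-0.7],[-0.25,-0.0135,0]],
    [-0.2,[-0.01,0.05,-0.7],[-0.25,-0.0135,0]]
  ]
}}

```text
t: 3.02
tool_pos: [0.4802, 0.2381, 0.1256]
tool_rot: [1.713, 1.793, -0.697]
contact_force: [-0.3, -0.8, -0.1]
opening: 0.0509
grip_force: 0.0
```

```bash
python3 - <<'E'
from h import *
o=ctrl.get_obs();print(o["tool_pos"],o["tool_rot"],o["q"])
c=ctrl.get_calibration("wrist");w=ctrl.get_image("wrist")[...,::-1];s=ctrl.get_image("scene")[...,::-1]
np.save("wc1.npy",c["extrinsics"]);np.save("wk.npy",c["K"])
cv2.imwrite("pics/w1.png",w);cv2.imwrite("pics/s1.png",s)
v=np.hstack([cv2.resize(w,(400,300)),cv2.resize(s[60:300,120:440],(400,300))]);cv2.imwrite("pics/c1.png",cv2.convertScaleAbs(v,alpha=1.4))
E
```

```text
[0.48024951 0.23812087 0.12557746] [ 1.71290208  1.79302222 -0.69717051] [ 0.6316233   0.26283387  1.7086013  -0.63618755  1.64640346  0.69546442]
```

View pics/c1.png

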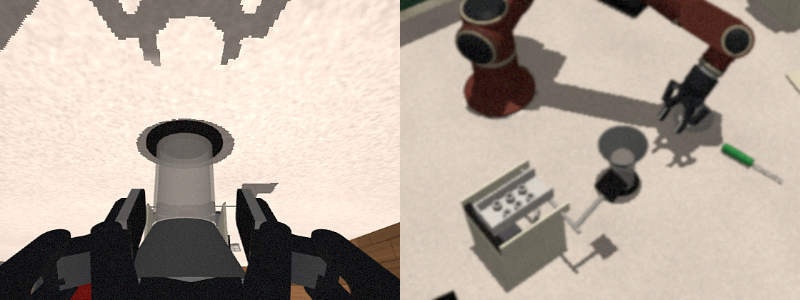

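The wrist view, which is upside down, shows the jar foot as a black ring at about (184,137) of 400x300, midway between the fingers. The hand is tilted and clear of the jar and dish.

```bash
python3 - <<'E'
from h import *
c={"K":np.load("wk.npy"),"extrinsics":np.load("wc1.npy")}
w=cv2.imread("pics/w1.png");g=w.max(2)
m=((g<60)).astype(np.uint8);m[240:]=0;m[:150]=0;m[:,:190]=0;m[:,325:]=0
for r in range(170,236,6):
    x=np.flatnonzero(m[r]);print(r,(x.min(),x.max()) if len(x) else None,end=' ')
print()
x0=None
n,l,st,ce=cv2.connectedComponentsWithStats(m);i=1+st[1:,4].argmax();X,Y,W,H,A=st[i];print(st[i])
rows=[r for r in range(Y,Y+H)]
ww=[np.ptp(np.flatnonzero(l[r]==i)) for r in rows];r=rows[int(np.argmax(ww))];xs=np.flatnonzero(l[r]==i)
a,b=onz(0,(xs.min()-.5,r),.008,c),onz(0,(xs.max()+.5,r),.008,c);print("foot widest",r,xs.min(),xs.max(),a.round(4),b.round(4),"mid",((a+b)/2).round(4),np.linalg.norm(a-b).round(4))
top=np.flatnonzero(l[Y]==i).mean();print("near edge",onz(0,(top,Y-.5),.004,c).round(4))
E
```

```text
170 (np.int64(236), np.int64(278)) 176 (np.int64(220), np.int64(296)) 182 (np.int64(211), np.int64(304)) 188 (np.int64(206), np.int64(309)) 194 (np.int64(204), np.int64(311)) 200 (np.int64(204), np.int64(311)) 206 (np.int64(205), np.int64(310)) 212 (np.int64(209), np.int64(307)) 218 (np.int64(215), np.int64(301)) 224 None 230 None 
[ 204  168  108   53 2532]
foot widest 194 204 311 [0.4351 0.1158 0.008 ] [0.5261 0.119  0.008 ] mid [0.4806 0.1174 0.008 ] 0.091
near edge [0.4779 0.1496 0.004 ]
```

Call:
{"fn": "jog_arm", "kwargs": {
  "deltas": [
    [-0.2,[0,-0.04,-0.08],[0,0,0]],
    [-0.2,[0,-0.09,-0.16],[0,0,0]],
    [-0.2,[-0.003,-0.14,-0.22],[0,0,0]],
    [-0.2,[-0.003,-0.17,-0.25],[0,0,0]],
    [-0.2,[-0.003,-0.18,-0.25],[0,0,0]],
    [-0.2,[-0.003,-0.18,-0.25],[0,0,0]]
  ]
}}

```text
t: 3.62
tool_pos: [0.4773, 0.1653, 0.0226]
tool_rot: [1.71, 1.794, -0.705]
contact_force: [-0.2, 0.6, 0.5]
opening: 0.051
grip_force: 0.0
```

Call:
{"fn": "jog_arm", "kwargs": {
  "deltas": [
    [-0.2,[0,-0.01,0.004],[0,0,0]],
    [-0.2,[0.001,-0.02,0.007],[0,0,0]],
    [-0.2,[0.002,-0.03,0.007],[0,0,0]],
    [-0.2,[0.003,-0.04,0.007],[0,0,0]],
    [-0.2,[0.004,-0.05,0.007],[0,0,0]],
    [-0.2,[0.004,-0.06,0.007],[0,0,0]],
    [-0.2,[0.004,-0.068,0.007],[0,0,0]],
    [-0.2,[0.004,-0.076,0.007],[0,0,0]],
    [-0.2,[0.004,-0.084,0.007],[0,0,0]],
    [-0.2,[0.004,-0.092,0.007],[0,0,0]],
    [-0.2,[0.004,-0.1,0.007],[0,0,0]],
    [-0.2,[0.004,-0.108,0.007],[0,0,0]]
  ]
}}

```text
t: 4.62
tool_pos: [0.4785, 0.123, 0.024]
tool_rot: [1.708, 1.797, -0.704]
contact_force: [0.0, 2.7, 0.2]
opening: 0.0512
grip_force: 1.5
```

```bash
cat > look.py <<'E'
import sys
from h import *
k=sys.argv[1];o=ctrl.get_obs();print(o["t"],o["tool_pos"].round(4),o["contact_force"].round(1))
c=ctrl.get_calibration("wrist");np.save(f"wc{k}.npy",c["extrinsics"])
w=ctrl.get_image("wrist")[...,::-1];s=ctrl.get_image("scene")[...,::-1];t=ctrl.get_image("top")[...,::-1]
for n,i in(("w",w),("s",s),("t",t)):cv2.imwrite(f"pics/{n}{k}.png",i)
v=np.hstack([cv2.resize(s[130:280,160:340],(420,350)),cv2.resize(t[150:275,200:350],(380,350))]);cv2.imwrite(f"pics/c{k}.png",cv2.convertScaleAbs(np.vstack([v,np.hstack([cv2.resize(w,(333,250)),np.zeros((250,467,3),np.uint8)])]),alpha=1.4))
E
python3 look.py 2
```

```text
4.6167 [0.4785 0.123  0.024 ] [0.  2.7 0.2]
```

View pics/c2.png

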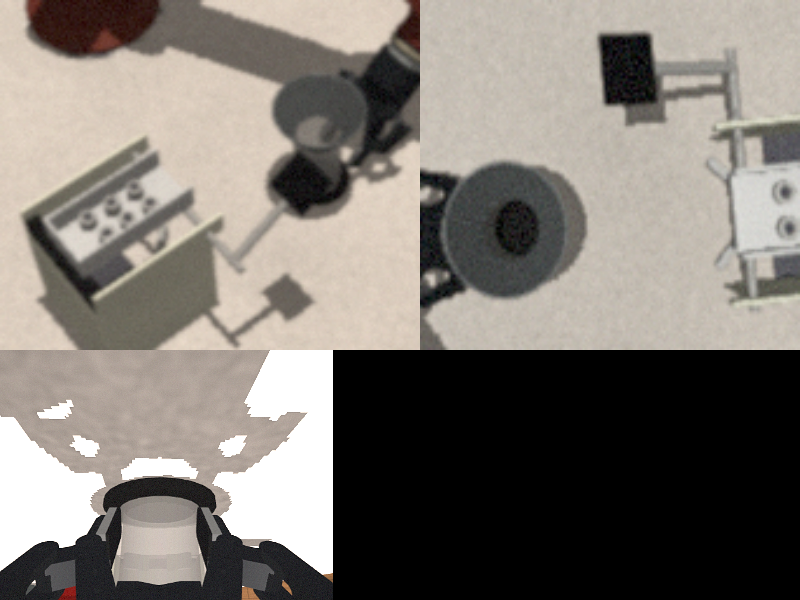

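The jar sits in the cradle with 2.7 N contact. It's upright, with the rim at about (234,232) in the top view. I'll push steadily.

Call:
{"fn": "jog_arm", "kwargs": {
  "deltas": [
    [-0.2,[0,-0.01,0],[0,0,0]],
    [-0.2,[0.001,-0.02,0],[0,0,0]],
    [-0.2,[0.001,-0.03,0],[0,0,0]],
    [-0.2,[0.001,-0.04,0],[0,0,0]],
    [-0.2,[0.002,-0.05,0],[0,0,0]],
    [-0.2,[0.002,-0.06,0],[0,0,0]],
    [-0.2,[0.002,-0.07,0],[0,0,0]],
    [-0.2,[0.003,-0.08,0],[0,0,0]],
    [-0.2,[0.003,-0.09,0],[0,0,0]],
    [-0.2,[0.003,-0.1,0],[0,0,0]],
    [-0.2,[0.004,-0.11,0],[0,0,0]],
    [-0.2,[0.004,-0.12,0],[0,0,0]]
  ]
}}

```text
t: 5.77
tool_pos: [0.4799, 0.0744, 0.0241]
tool_rot: [1.708, 1.796, -0.706]
contact_force: [1.1, 2.7, -0.9]
opening: 0.0516
grip_force: 1.4
```

Call:
{"fn": "jog_arm", "kwargs": {
  "deltas": [
    [-0.2,[0,-0.01,0],[0,0,0]],
    [-0.2,[0.001,-0.02,0],[0,0,0]],
    [-0.2,[0.001,-0.03,0],[0,0,0]],
    [-0.2,[0.001,-0.04,0],[0,0,0]],
    [-0.2,[0.002,-0.05,0],[0,0,0]],
    [-0.2,[0.002,-0.06,0],[0,0,0]],
    [-0.2,[0.002,-0.07,0],[0,0,0]],
    [-0.2,[0.003,-0.08,0],[0,0,0]],
    [-0.2,[0.003,-0.09,0],[0,0,0]],
    [-0.2,[0.003,-0.1,0],[0,0,0]],
    [-0.2,[0.004,-0.11,0],[0,0,0]],
    [-0.2,[0.004,-0.12,0],[0,0,0]]
  ]
}}

```text
t: 6.77
tool_pos: [0.4815, 0.0264, 0.0241]
tool_rot: [1.708, 1.796, -0.706]
contact_force: [-0.3, 2.8, 0.0]
opening: 0.0514
grip_force: 1.4
```

Call:
{"fn": "jog_arm", "kwargs": {
  "deltas": [
    [-0.2,[0,-0.01,0],[0,0,0]],
    [-0.2,[0.001,-0.02,0],[0,0,0]],
    [-0.2,[0.001,-0.03,0],[0,0,0]],
    [-0.2,[0.001,-0.04,0],[0,0,0]],
    [-0.2,[0.002,-0.05,0],[0,0,0]],
    [-0.2,[0.002,-0.06,0],[0,0,0]],
    [-0.2,[0.002,-0.07,0],[0,0,0]],
    [-0.2,[0.003,-0.08,0],[0,0,0]],
    [-0.2,[0.003,-0.09,0],[0,0,0]],
    [-0.2,[0.003,-0.1,0],[0,0,0]],
    [-0.2,[0.004,-0.11,0],[0,0,0]],
    [-0.2,[0.004,-0.12,0],[0,0,0]]
  ]
}}

```text
t: 7.77
tool_pos: [0.4831, -0.0216, 0.0241]
tool_rot: [1.708, 1.796, -0.706]
contact_force: [0.7, 2.7, -0.8]
opening: 0.0512
grip_force: 1.4
```

```bash
python3 look.py 3
```

```text
7.7667 [ 0.4831 -0.0216  0.0241] [ 0.7  2.7 -0.8]
```

View pics/c3.png

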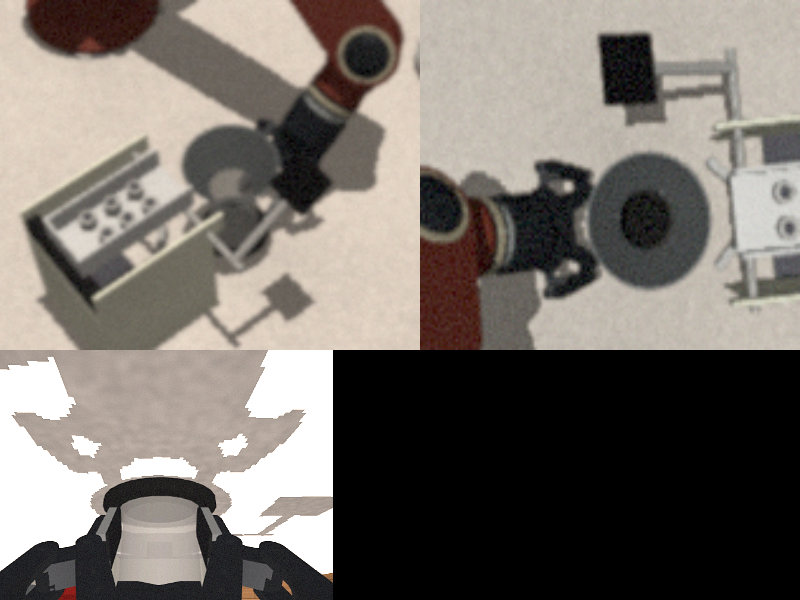

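The rim is now at about (290,229) in the top view, so the jar is near y≈-0.055, upright and still in the cradle. Home should come at TCP y≈-0.079, so I slow down for the last part.

Call:
{"fn": "jog_arm", "kwargs": {
  "deltas": [
    [-0.2,[0,-0.01,0],[0,0,0]],
    [-0.2,[0.001,-0.02,0],[0,0,0]],
    [-0.2,[0.001,-0.03,0],[0,0,0]],
    [-0.2,[0.001,-0.04,0],[0,0,0]],
    [-0.2,[0.002,-0.05,0],[0,0,0]],
    [-0.2,[0.002,-0.06,0],[0,0,0]],
    [-0.2,[0.002,-0.068,0],[0,0,0]],
    [-0.2,[0.003,-0.075,0],[0,0,0]],
    [-0.2,[0.003,-0.081,0],[0,0,0]],
    [-0.2,[0.003,-0.086,0],[0,0,0]],
    [-0.2,[0.003,-0.09,0],[0,0,0]],
    [-0.2,[0.004,-0.094,0],[0,0,0]]
  ]
}}

```text
t: 8.92
tool_pos: [0.4846, -0.0589, 0.0241]
tool_rot: [1.708, 1.796, -0.706]
contact_force: [0.6, 3.2, 1.6]
opening: 0.0509
grip_force: 1.6
```

Call:
{"fn": "jog_arm", "kwargs": {
  "deltas": [
    [-0.2,[0,-0.0025,0],[0,0,0]],
    [-0.2,[0,-0.005,0],[0,0,0]],
    [-0.2,[0,-0.0075,0],[0,0,0]],
    [-0.2,[0,-0.01,0],[0,0,0]],
    [-0.2,[0.001,-0.0125,0],[0,0,0]],
    [-0.2,[0.001,-0.015,0],[0,0,0]],
    [-0.2,[0.001,-0.0175,0],[0,0,0]],
    [-0.2,[0.001,-0.02,0],[0,0,0]]
  ]
}}

```text
t: 9.58
tool_pos: [0.4851, -0.0669, 0.0241]
tool_rot: [1.708, 1.796, -0.706]
contact_force: [0.1, 2.6, 0.4]
opening: 0.051
grip_force: 1.7
```

Continuing at about 10 mm/s in short calls, watching the force.

Call:
{"fn": "jog_arm", "kwargs": {
  "deltas": [
    [-0.2,[0,-0.002,0],[0,0,0]],
    [-0.2,[0,-0.004,0],[0,0,0]],
    [-0.2,[0,-0.006,0],[0,0,0]],
    [-0.2,[0,-0.008,0],[0,0,0]],
    [-0.2,[0,-0.01,0],[0,0,0]],
    [-0.2,[0,-0.012,0],[0,0,0]],
    [-0.2,[0,-0.014,0],[0,0,0]]
  ]
}}

```text
t: 10.17
tool_pos: [0.4851, -0.0724, 0.0241]
tool_rot: [1.708, 1.796, -0.706]
contact_force: [-0.3, 3.3, 0.3]
opening: 0.0513
grip_force: 1.7
```

Call:
{"fn": "jog_arm", "kwargs": {
  "deltas": [
    [-0.2,[0,-0.002,0],[0,0,0]],
    [-0.2,[0,-0.004,0],[0,0,0]],
    [-0.2,[0,-0.006,0],[0,0,0]],
    [-0.2,[0,-0.008,0],[0,0,0]]
  ]
}}

```text
t: 10.5
tool_pos: [0.4851, -0.0757, 0.0241]
tool_rot: [1.708, 1.796, -0.706]
contact_force: [-0.2, 3.0, 1.0]
opening: 0.0516
grip_force: 1.7
```

Call:
{"fn": "jog_arm", "kwargs": {
  "deltas": [
    [-0.2,[0,-0.002,0],[0,0,0]],
    [-0.2,[0,-0.004,0],[0,0,0]],
    [-0.2,[0,-0.006,0],[0,0,0]]
  ]
}}

```text
t: 10.75
tool_pos: [0.4851, -0.0781, 0.0241]
tool_rot: [1.708, 1.796, -0.706]
contact_force: [0.9, 3.5, 2.0]
opening: 0.0509
grip_force: 1.7
```

Call:
{"fn": "jog_arm", "kwargs": {
  "deltas": [
    [-0.2,[0,-0.0015,0],[0,0,0]],
    [-0.2,[0,-0.003,0],[0,0,0]],
    [-0.2,[0,-0.0045,0],[0,0,0]]
  ]
}}

```text
t: 11.0
tool_pos: [0.4851, -0.0798, 0.0241]
tool_rot: [1.708, 1.796, -0.706]
contact_force: [0.4, 3.2, 1.2]
opening: 0.051
grip_force: 1.7
```

Call:
{"fn": "jog_arm", "kwargs": {
  "deltas": [
    [-0.2,[0,-0.0015,0],[0,0,0]],
    [-0.2,[0,-0.003,0],[0,0,0]],
    [-0.2,[0,-0.0045,0],[0,0,0]]
  ]
}}

```text
t: 11.25
tool_pos: [0.4851, -0.0816, 0.0241]
tool_rot: [1.708, 1.796, -0.706]
contact_force: [-0.8, 4.2, 1.1]
opening: 0.0514
grip_force: 1.9
```

Call:
{"fn": "jog_arm", "kwargs": {
  "deltas": [
    [-0.2,[0,-0.0015,0],[0,0,0]],
    [-0.2,[0,-0.003,0],[0,0,0]],
    [-0.2,[0,-0.0045,0],[0,0,0]]
  ]
}}

```text
t: 11.5
tool_pos: [0.4856, -0.0828, 0.024]
tool_rot: [1.708, 1.797, -0.703]
contact_force: [-0.2, 10.5, 2.3]
opening: 0.0512
grip_force: 4.9
```

The force jumped to 10.5 N, so the jar is on the stop. I'll make one small extra press to seat it on both cheeks.

Call:
{"fn": "jog_arm", "kwargs": {
  "deltas": [
    [-0.2,[0,-0.001,0],[0,0,0]],
    [-0.2,[0,-0.002,0],[0,0,0]],
    [-0.2,[0,-0.002,0],[0,0,0]]
  ]
}}

```text
t: 11.75
tool_pos: [0.4857, -0.0829, 0.024]
tool_rot: [1.709, 1.797, -0.702]
contact_force: [-0.9, 11.8, 2.8]
opening: 0.0512
grip_force: 5.7
```

```bash
python3 look.py 4; python3 - <<'E'
import cv2,numpy as np
t=cv2.imread("pics/t4.png")[175:275,260:400];s=cv2.imread("pics/s4.png")[180:290,200:320]
cv2.imwrite("pics/d4.png",cv2.convertScaleAbs(np.hstack([cv2.resize(t,(420,300),interpolation=2),cv2.resize(s,(327,300),interpolation=2)]),alpha=1.5))
E
```

```text
11.75 [ 0.4857 -0.0829  0.024 ] [-0.9 11.8  2.8]
```

View pics/d4.png

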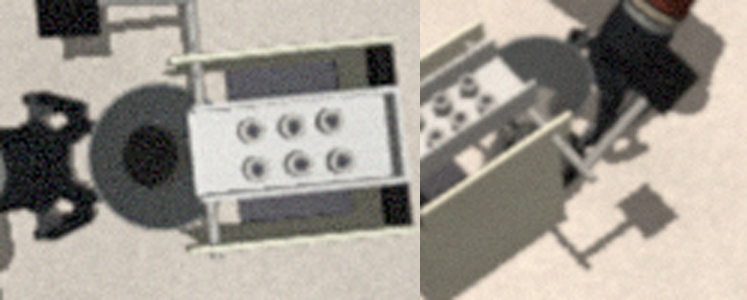

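The rim circle is centred near (314,227) in the top view, against the trough lip. The force is along the stand's axis with almost no sideways part, so both cheeks are touching. I'll back off straight and then rise.

Call:
{"fn": "jog_arm", "kwargs": {
  "deltas": [
    [-0.2,[0,0.005,0],[0,0,0]],
    [-0.2,[0,0.015,0],[0,0,0]],
    [-0.2,[0,0.04,0],[0,0,0]],
    [-0.2,[-0.005,0.1,0],[0,0,0]],
    [-0.2,[-0.01,0.18,0.06],[0,0,0]],
    [-0.2,[-0.015,0.26,0.13],[0,0,0]],
    [-0.2,[-0.015,0.34,0.2],[0,0,0]],
    [-0.2,[-0.015,0.42,0.28],[0,0,0]],
    [-0.2,[-0.015,0.48,0.37],[0,0,0]],
    [-0.2,[-0.015,0.5,0.45],[0,0,0]],
    [-0.2,[-0.015,0.5,0.45],[0,0,0]]
  ]
}}

```text
t: 12.82
tool_pos: [0.4827, 0.1196, 0.2126]
tool_rot: [1.708, 1.792, -0.689]
contact_force: [0.8, -0.3, 1.7]
opening: 0.0511
grip_force: 0.0
```

```bash
python3 - <<'E'
from h import *
o=ctrl.get_obs();print(o["tool_pos"].round(4),o["tool_rot"].round(3),o["q"].round(2))
t=ctrl.get_image("top")[...,::-1];s=ctrl.get_image("scene")[...,::-1];cv2.imwrite("pics/t5.png",t);cv2.imwrite("pics/s5.png",s)
# rim arc: dark disc against bench, left half
g=cv2.cvtColor(t,6).astype(int);m=(g<95).astype(np.uint8)
pts=[]
for v in range(206,248,2):
    r=m[v,275:345];x=np.flatnonzero(r)
    if len(x):pts.append((275+x[0]-.5,v))
P=np.array(pts,float);A=np.c_[2*P,np.ones(len(P))];a=np.linalg.lstsq(A,(P**2).sum(1),rcond=None)[0]
print("circle",a[:2].round(1),np.sqrt(a[2]+a[0]**2+a[1]**2).round(1),"world",onz("top",a[:2],.16).round(4),pts[:3],pts[9:11],pts[-3:])
P0=[];t0=cv2.imread("pics/top0.png");m0=(cv2.cvtColor(t0,6)<95).astype(np.uint8)
for v in range(210,254,2):
    x=np.flatnonzero(m0[v,190:260]); 
    if len(x):P0.append((190+x[0]-.5,v))
P=np.array(P0,float);a=np.linalg.lstsq(np.c_[2*P,np.ones(len(P))],(P**2).sum(1),rcond=None)[0];print("start circle",a[:2].round(1),np.sqrt(a[2]+a[0]**2+a[1]**2).round(1),onz("top",a[:2],.16).round(4))
E
```

```text
[0.4827 0.1196 0.2126] [ 1.708  1.792 -0.689] [ 0.46 -0.    1.84 -0.71  1.64  0.49]
circle [313.2 226.7] 24.3 world [ 0.4877 -0.1148  0.16  ] [(np.float64(300.5), 206), (np.float64(297.5), 208), (np.float64(295.5), 210)] [(np.float64(289.5), 224), (np.float64(288.5), 226)] [(np.float64(294.5), 242), (np.float64(296.5), 244), (np.float64(298.5), 246)]
start circle [230.5 232.1] 24.5 [0.4799 0.0964 0.16  ]
```

The jar's rim centre is at (0.488,-0.115), which matches the stand origin, so it is home. Next I untilt, shut the fingers and go above the paddle.

Call:
{"fn": "jog_arm", "kwargs": {
  "deltas": [
    [1,[0.03,0,0.1],[0.25,0.0135,0]],
    [1,[0.1,0,0.2],[0.25,0.0135,0]],
    [1,[0.2,-0.05,0.3],[0.25,0.0135,0]],
    [1,[0.3,-0.13,0.3],[0.25,0.0135,0]],
    [1,[0.325,-0.22,0.3],[0.25,0.0135,0]],
    [1,[0.325,-0.3,0.3],[0.25,0.0135,0]],
    [1,[0.325,-0.37,0.3],[0.25,0.0135,0]],
    [1,[0.325,-0.4,0.3],[0.25,0.0135,0]],
    [1,[0.325,-0.4,0.3],[0.25,0.0135,0]],
    [1,[0.325,-0.4,0.3],[0.25,0.0135,0]]
  ]
}}

```text
t: 13.75
tool_pos: [0.6082, -0.0447, 0.3215]
tool_rot: [-2.165, -2.271, 0.003]
contact_force: [1.4, 0.3, -0.4]
opening: -0.0001
grip_force: 0.0
```

```bash
python3 - <<'E'
from h import *
o=ctrl.get_obs();print(o["tool_pos"].round(4),o["tool_rot"].round(3),o["q"].round(2),o["opening"])
O=np.array([.487,-.1135]);yaw=.067;c,s=np.cos(yaw),np.sin(yaw);R=np.array([[c,-s],[s,c]])
for f in np.arange(0,1.16,.1):
    a=np.arctan2(64,102)-f;y=-.036+.1204*np.cos(a);z=.19+.1204*np.sin(a);p=R@[.130,y]+O;print(f.round(2),p.round(4),z.round(4))
E
```

```text
[ 0.6082 -0.0447  0.3215] [-2.165 -2.271  0.003] [-0.2  -0.02  1.54  0.    1.63 -0.24] -0.0001167445767396596
0.0 [ 0.6123 -0.039 ] 0.254
0.1 [ 0.6119 -0.0331] 0.2435
0.2 [ 0.6116 -0.0283] 0.2325
0.3 [ 0.6113 -0.0246] 0.221
0.4 [ 0.6112 -0.0221] 0.2092
0.5 [ 0.6111 -0.0208] 0.1973
0.6 [ 0.6111 -0.0207] 0.1852
0.7 [ 0.6111 -0.0218] 0.1732
0.8 [ 0.6113 -0.024 ] 0.1614
0.9 [ 0.6115 -0.0274] 0.1499
1.0 [ 0.6118 -0.032 ] 0.1388
1.1 [ 0.6122 -0.0377] 0.1281
```

Call:
{"fn": "jog_arm", "kwargs": {
  "deltas": [
    [1,[0.008,0.02,-0.03],[0,0,0]],
    [1,[0.008,0.02,-0.07],[0,0,0]],
    [1,[0.008,0.02,-0.11],[0,0,0]],
    [1,[0.008,0.02,-0.13],[0,0,0]],
    [1,[0.008,0.02,-0.14],[0,0,0]],
    [1,[0.008,0.02,-0.145],[0,0,0]],
    [1,[0.008,0.02,-0.15],[0,0,0]]
  ]
}}

```text
t: 14.33
tool_pos: [0.6125, -0.0352, 0.2643]
tool_rot: [2.163, 2.278, 0.001]
contact_force: [0.3, 0.5, 0.4]
opening: -0.0002
grip_force: 0.0
```

Call:
{"fn": "jog_arm", "kwargs": {
  "deltas": [
    [1,[0,0.001,-0.006],[0,0,0]],
    [1,[0,0.003,-0.012],[0,0,0]],
    [1,[0,0.006,-0.018],[0,0,0]],
    [1,[0,0.009,-0.025],[0,0,0]],
    [1,[0,0.012,-0.032],[0,0,0]],
    [1,[0,0.015,-0.039],[0,0,0]]
  ]
}}

```text
t: 14.83
tool_pos: [0.613, -0.0303, 0.2509]
tool_rot: [2.164, 2.275, 0.003]
contact_force: [-2.3, 0.9, 5.2]
opening: 0.0002
grip_force: 2.6
```

Call:
{"fn": "jog_arm", "kwargs": {
  "deltas": [
    [1,[0,0.001,-0.007],[0,0,0]],
    [1,[0,0.003,-0.014],[0,0,0]],
    [1,[0,0.005,-0.021],[0,0,0]],
    [1,[0,0.007,-0.028],[0,0,0]],
    [1,[0,0.009,-0.035],[0,0,0]],
    [1,[0,0.01,-0.042],[0,0,0]],
    [1,[0,0.012,-0.049],[0,0,0]],
    [1,[0,0.013,-0.056],[0,0,0]],
    [1,[0,0.015,-0.063],[0,0,0]],
    [1,[0,0.016,-0.07],[0,0,0]],
    [1,[0,0.018,-0.077],[0,0,0]],
    [1,[0,0.019,-0.084],[0,0,0]]
  ]
}}

```text
t: 15.83
tool_pos: [0.6133, -0.0219, 0.2174]
tool_rot: [2.164, 2.276, 0.005]
contact_force: [-1.2, 2.8, 6.3]
opening: -0.0001
grip_force: 2.8
```

Call:
{"fn": "jog_arm", "kwargs": {
  "deltas": [
    [1,[0,0.001,-0.006],[0,0,0]],
    [1,[0,0.001,-0.012],[0,0,0]],
    [1,[0,0.002,-0.018],[0,0,0]],
    [1,[0,0.002,-0.024],[0,0,0]],
    [1,[0,0.002,-0.03],[0,0,0]],
    [1,[0,0.002,-0.036],[0,0,0]],
    [1,[0,0.002,-0.042],[0,0,0]],
    [1,[0,0.002,-0.048],[0,0,0]],
    [1,[0,0.002,-0.054],[0,0,0]],
    [1,[0,0.002,-0.06],[0,0,0]],
    [1,[0,0.002,-0.066],[0,0,0]],
    [1,[0,0.001,-0.072],[0,0,0]]
  ]
}}

```text
t: 16.83
tool_pos: [0.6135, -0.0209, 0.1885]
tool_rot: [2.164, 2.276, 0.007]
contact_force: [-0.3, 5.2, 5.3]
opening: -0.0003
grip_force: 3.0
```

```bash
python3 - <<'E'
from h import *
o=ctrl.get_obs();print(o["t"],o["tool_pos"].round(4),o["contact_force"].round(1))
s=ctrl.get_image("scene")[...,::-1];t=ctrl.get_image("top")[...,::-1];cv2.imwrite("pics/s6.png",s);cv2.imwrite("pics/t6.png",t)
cv2.imwrite("pics/c6.png",cv2.convertScaleAbs(np.hstack([cv2.resize(s[150:290,165:325],(400,350),interpolation=2),cv2.resize(t[165:275,270:400],(400,338),interpolation=2)[:338] if 0 else cv2.resize(t[160:274,270:400],(400,350),interpolation=2)]),alpha=1.5))
E
```

```text
16.8333 [ 0.6135 -0.0209  0.1885] [-0.3  5.2  5.3]
```

View pics/c6.png

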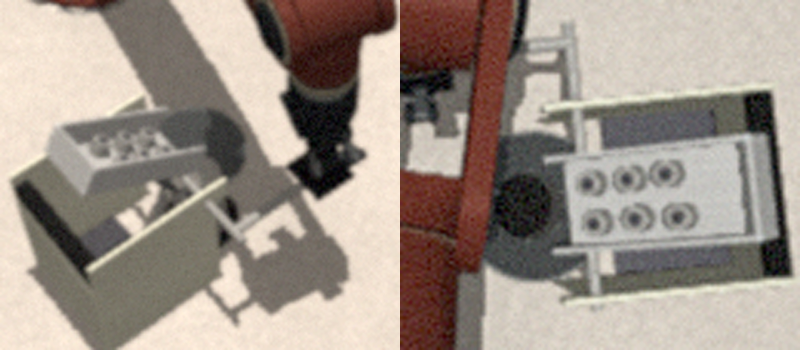

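The trough is tipped about 0.57 rad with all six blanks still in it, moving slightly towards the lip above the funnel. The jar is in place, so I carry on slowly.

Call:
{"fn": "jog_arm", "kwargs": {
  "deltas": [
    [1,[0,0.002,-0.004],[0,0,0]],
    [1,[0,0.002,-0.008],[0,0,0]],
    [1,[0,0.002,-0.012],[0,0,0]],
    [1,[0,0.002,-0.016],[0,0,0]],
    [1,[0,0.002,-0.02],[0,0,0]],
    [1,[0,0.002,-0.024],[0,0,0]],
    [1,[0,0.001,-0.028],[0,0,0]],
    [1,[0,0.001,-0.032],[0,0,0]],
    [1,[0,0,-0.036],[0,0,0]],
    [1,[0,-0.001,-0.04],[0,0,0]],
    [1,[0,-0.002,-0.044],[0,0,0]],
    [1,[0,-0.003,-0.048],[0,0,0]]
  ]
}}

```text
t: 17.93
tool_pos: [0.6123, -0.0233, 0.1667]
tool_rot: [-2.165, -2.277, -0.0]
contact_force: [3.8, 1.1, 4.1]
opening: -0.0
grip_force: 2.4
```

Call:
{"fn": "jog_arm", "kwargs": {
  "deltas": [
    [1,[0,-0.001,-0.004],[0,0,0]],
    [1,[0,-0.002,-0.008],[0,0,0]],
    [1,[0,-0.003,-0.012],[0,0,0]],
    [1,[0,-0.004,-0.016],[0,0,0]],
    [1,[0,-0.005,-0.02],[0,0,0]],
    [1,[0,-0.006,-0.024],[0,0,0]],
    [1,[0,-0.008,-0.028],[0,0,0]],
    [1,[0,-0.01,-0.032],[0,0,0]],
    [1,[0,-0.012,-0.036],[0,0,0]],
    [1,[0,-0.014,-0.04],[0,0,0]],
    [1,[0,-0.016,-0.044],[0,0,0]],
    [1,[0,-0.018,-0.048],[0,0,0]]
  ]
}}

```text
t: 18.93
tool_pos: [0.6118, -0.0302, 0.147]
tool_rot: [-2.163, -2.276, 0.0]
contact_force: [2.6, 5.2, 3.7]
opening: -0.0002
grip_force: 2.5
```

```bash
cat > cnt.py <<'E'
import sys
from h import *
k=sys.argv[1];o=ctrl.get_obs();print(o["t"],o["tool_pos"].round(4),o["contact_force"].round(1))
s=ctrl.get_image("scene")[...,::-1];t=ctrl.get_image("top")[...,::-1];cv2.imwrite(f"pics/s{k}.png",s);cv2.imwrite(f"pics/t{k}.png",t)
cv2.imwrite(f"pics/c{k}.png",cv2.convertScaleAbs(np.hstack([cv2.resize(s[150:290,165:325],(400,350),interpolation=2),cv2.resize(t[160:274,270:400],(400,350),interpolation=2)]),alpha=1.5))
E
python3 cnt.py 7
```

```text
18.9333 [ 0.6118 -0.0302  0.147 ] [2.6 5.2 3.7]
```

View pics/c7.png

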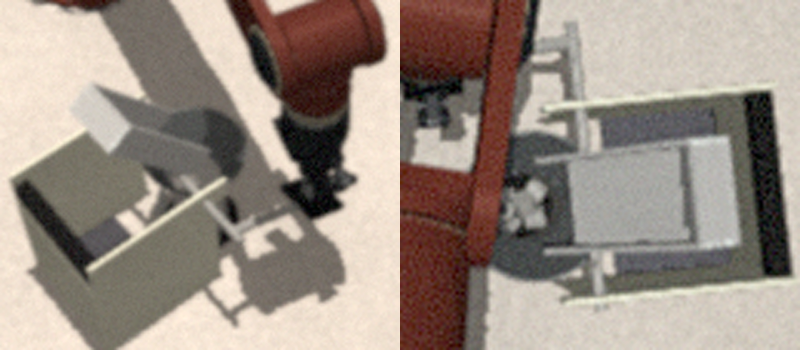

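The trough floor is empty and the blanks are at the funnel mouth and bore, about (525,205) in the crop. I tip a bit further with a short hold for stragglers, then let the trough back up gently along the same arc.

Call:
{"fn": "jog_arm", "kwargs": {
  "deltas": [
    [1,[0,-0.003,-0.006],[0,0,0]],
    [1,[0,-0.006,-0.012],[0,0,0]],
    [1,[0,-0.009,-0.018],[0,0,0]],
    [1,[0,-0.012,-0.024],[0,0,0]],
    [1,[0,-0.012,-0.024],[0,0,0]],
    [1,[0,-0.012,-0.024],[0,0,0]],
    [1,[0,-0.009,-0.016],[0,0,0]],
    [1,[0,-0.005,-0.008],[0,0,0]],
    [1,[0,0,0],[0,0,0]]
  ]
}}

```text
t: 19.78
tool_pos: [0.6113, -0.0306, 0.1476]
tool_rot: [-2.164, -2.275, 0.004]
contact_force: [-3.1, 2.4, 3.1]
opening: 0.0001
grip_force: 2.2
```

Call:
{"fn": "jog_arm", "kwargs": {
  "deltas": [
    [1,[0,0.003,0.007],[0,0,0]],
    [1,[0,0.006,0.014],[0,0,0]],
    [1,[0,0.009,0.021],[0,0,0]],
    [1,[0,0.012,0.028],[0,0,0]],
    [1,[0,0.014,0.035],[0,0,0]],
    [1,[0,0.016,0.042],[0,0,0]],
    [1,[0,0.018,0.049],[0,0,0]],
    [1,[0,0.019,0.056],[0,0,0]],
    [1,[0,0.02,0.063],[0,0,0]],
    [1,[0,0.021,0.07],[0,0,0]],
    [1,[0,0.022,0.077],[0,0,0]],
    [1,[0,0.023,0.084],[0,0,0]]
  ]
}}

```text
t: 20.78
tool_pos: [0.6126, -0.0217, 0.1818]
tool_rot: [2.164, 2.276, 0.0]
contact_force: [-1.2, -2.5, 3.5]
opening: 0.0001
grip_force: 2.1
```

Call:
{"fn": "jog_arm", "kwargs": {
  "deltas": [
    [1,[0,0,0.007],[0,0,0]],
    [1,[0,0,0.014],[0,0,0]],
    [1,[0,0,0.021],[0,0,0]],
    [1,[0,0,0.028],[0,0,0]],
    [1,[0,0,0.035],[0,0,0]],
    [1,[0,-0.001,0.042],[0,0,0]],
    [1,[0,-0.002,0.049],[0,0,0]],
    [1,[0,-0.003,0.056],[0,0,0]],
    [1,[0,-0.004,0.063],[0,0,0]],
    [1,[0,-0.005,0.07],[0,0,0]],
    [1,[0,-0.006,0.077],[0,0,0]],
    [1,[0,-0.007,0.084],[0,0,0]]
  ]
}}

```text
t: 21.78
tool_pos: [0.6126, -0.024, 0.2153]
tool_rot: [2.164, 2.276, 0.001]
contact_force: [2.3, 0.3, 2.8]
opening: 0.0001
grip_force: 1.8
```

Call:
{"fn": "jog_arm", "kwargs": {
  "deltas": [
    [1,[0,-0.002,0.007],[0,0,0]],
    [1,[0,-0.004,0.014],[0,0,0]],
    [1,[0,-0.006,0.021],[0,0,0]],
    [1,[0,-0.008,0.028],[0,0,0]],
    [1,[0,-0.01,0.035],[0,0,0]],
    [1,[0,-0.012,0.042],[0,0,0]],
    [1,[0,-0.015,0.049],[0,0,0]],
    [1,[0,-0.018,0.056],[0,0,0]],
    [1,[0,-0.021,0.063],[0,0,0]],
    [1,[0,-0.024,0.07],[0,0,0]],
    [1,[0,-0.027,0.077],[0,0,0]],
    [1,[0,-0.03,0.084],[0,0,0]]
  ]
}}

```text
t: 22.78
tool_pos: [0.6123, -0.0367, 0.2487]
tool_rot: [2.165, 2.276, -0.001]
contact_force: [2.0, -1.4, 3.2]
opening: 0.0001
grip_force: 1.6
```

Now I release the paddle slowly, then rise clear and pull back from the view.

Call:
{"fn": "jog_arm", "kwargs": {
  "deltas": [
    [1,[0,-0.002,0.006],[0,0,0]],
    [1,[0,-0.004,0.012],[0,0,0]],
    [1,[0,-0.005,0.018],[0,0,0]],
    [1,[0,-0.006,0.024],[0,0,0]],
    [1,[0,-0.006,0.03],[0,0,0]],
    [1,[0,-0.006,0.036],[0,0,0]],
    [1,[0,-0.006,0.05],[0,0,0]],
    [1,[0,-0.006,0.08],[0,0,0]],
    [1,[0,-0.006,0.14],[0,0,0]],
    [1,[0,-0.006,0.22],[0,0,0]],
    [1,[0,0.02,0.3],[0,0,0]]
  ]
}}

```text
t: 23.7
tool_pos: [0.6117, -0.0288, 0.3694]
tool_rot: [-2.165, -2.274, 0.002]
contact_force: [-0.2, 0.3, 0.4]
opening: 0.0002
grip_force: 0.0
```

Call:
{"fn": "jog_arm", "kwargs": {
  "deltas": [
    [1,[0,0.1,0.04],[0,0,0]],
    [1,[0,0.2,0.04],[0,0,0]],
    [1,[0,0.3,0.04],[0,0,0]],
    [1,[0,0.4,0.04],[0,0,0]],
    [1,[0,0.5,0.04],[0,0,0]],
    [1,[0,0.6,0.04],[0,0,0]],
    [1,[0,0.7,0.04],[0,0,0]],
    [1,[0,0.8,0.04],[0,0,0]],
    [1,[0,0.85,0.04],[0,0,0]],
    [1,[0,0.85,0.04],[0,0,0]]
  ]
}}

```text
t: 24.53
tool_pos: [0.611, 0.3164, 0.3846]
tool_rot: [-2.157, -2.282, -0.001]
contact_force: [0.3, -0.6, -0.5]
opening: 0.0001
grip_force: 0.0
```

```bash
python3 cnt.py 8; python3 - <<'E'
from h import *
a=cv2.imread("pics/top0.png");b=cv2.imread("pics/t8.png");s0=cv2.imread("pics/scene0.png");s8=cv2.imread("pics/s8.png")
for n,x,y in(("top",a,b),("scene",s0,s8)):
    d=cv2.GaussianBlur(cv2.absdiff(x,y),(3,3),0).max(2)>22
    m=cv2.morphologyEx(d.astype(np.uint8),cv2.MORPH_OPEN,np.ones((2,2)))
    N,l,st,ce=cv2.connectedComponentsWithStats(m)
    print(n,[(*st[i].tolist(),) for i in range(1,N) if st[i,4]>6])
# rim circle now
m=(cv2.cvtColor(b,6)<95);P=np.array([(275+np.flatnonzero(m[v,275:345])[0]-.5,v) for v in range(206,248,2) if m[v,275:345].any()],float)
c=np.linalg.lstsq(np.c_[2*P,np.ones(len(P))],(P**2).sum(1),rcond=None)[0];print("rim",c[:2].round(1),onz("top",c[:2],.16).round(4))
# gray map of jar mouth
g=cv2.cvtColor(b,6)[212:242:1,296:326:1];print("\n".join(" ".join(f"{v:3d}" for v in r) for r in g[::2]))
E
```

```text
24.5333 [0.611  0.3164 0.3846] [ 0.3 -0.6 -0.5]
top [(0, 92, 169, 328, 29168), (160, 167, 343, 253, 20484), (290, 203, 38, 50, 1459), (366, 212, 9, 9, 66), (340, 215, 9, 9, 61), (353, 214, 10, 8, 64), (369, 225, 10, 9, 69), (355, 226, 10, 9, 71), (341, 228, 9, 9, 62), (436, 312, 124, 108, 6244), (306, 387, 11, 21, 173), (250, 398, 38, 18, 122), (291, 405, 4, 4, 8), (298, 404, 3, 10, 22), (302, 409, 4, 6, 16), (305, 415, 7, 5, 25), (295, 416, 3, 4, 8), (252, 418, 4, 2, 7)]
scene [(0, 0, 174, 230, 12292), (217, 0, 11, 17, 54), (223, 0, 10, 12, 69), (231, 0, 5, 3, 13), (271, 0, 23, 12, 167), (288, 0, 154, 123, 8129), (202, 12, 32, 11, 141), (236, 19, 5, 12, 46), (207, 31, 29, 17, 160), (198, 37, 184, 191, 6379), (161, 67, 29, 38, 285), (174, 75, 19, 6, 68), (161, 86, 25, 25, 275), (171, 124, 9, 11, 55), (50, 137, 200, 149, 6040), (294, 161, 25, 27, 392), (291, 167, 3, 5, 12), (292, 177, 4, 2, 8), (228, 193, 38, 33, 794), (215, 209, 14, 14, 102), (277, 211, 5, 7, 22), (205, 216, 14, 13, 103), (284, 219, 4, 4, 13), (195, 222, 8, 9, 58), (226, 222, 19, 15, 170), (203, 228, 7, 7, 36), (253,
[... 1187 characters left out ...]
  63  93  96  93  94  81  61  65  72  89 100 104 107 112 109  90  46  26  33  56  41  39  49 102 146
 52  43  47  49  40  53  64  65  79  81  97 105  91  60  64 102 107 107 105 108  94  67  43  44  39  38  41  49  90 143
 47  39  44  48  42  41  42  48  65  73  92  85  57  32  30  57  63  53  55  55  55  47  38  44  41  46  44  48  88 140
 46  40  47  47  42  37  34  43  45  50  43  27  17  23  28  31  37  27  38  39  38  47  51  54  39  53  51  46  78 124
 40  45  43  45  57  46  41  47  47  43  50  40  47  48  44  38  41  44  45  45  44  50  45  50  54  51  47  44  60 117
 37  43  48  52  45  41  40  54  43  49  37  43  50  49  47  47  44  48  55  42  45  50  47  47  50  51  53  44  50  73
```

The trough is level, the rim is unchanged at (0.488,-0.113), and nothing new shows on the bench. To be sure the blanks dropped into the body and didn't bridge the neck, I'll take the same relative wrist view as w1, which showed the jar empty.

Call:
{"fn": "jog_arm", "kwargs": {
  "deltas": [
    [-0.2,[-0.1,-0.05,-0.08],[-0.25,-0.0135,0]],
    [-0.2,[-0.2,-0.1,-0.16],[-0.25,-0.0135,0]],
    [-0.2,[-0.28,-0.2,-0.24],[-0.25,-0.0135,0]],
    [-0.2,[-0.309,-0.3,-0.32],[-0.25,-0.0135,0]],
    [-0.2,[-0.309,-0.4,-0.4],[-0.25,-0.0135,0]],
    [-0.2,[-0.309,-0.5,-0.48],[-0.25,-0.0135,0]],
    [-0.2,[-0.309,-0.6,-0.56],[-0.25,-0.0135,0]],
    [-0.2,[-0.309,-0.68,-0.62],[-0.25,-0.0135,0]],
    [-0.2,[-0.309,-0.72,-0.646],[-0.25,-0.0135,0]],
    [-0.2,[-0.309,-0.72,-0.646],[-0.25,-0.0135,0]],
    [-0.2,[-0.309,-0.72,-0.646],[-0.25,-0.0135,0]]
  ]
}}

```text
t: 25.55
tool_pos: [0.4851, 0.0191, 0.1224]
tool_rot: [1.712, 1.795, -0.716]
contact_force: [0.0, 0.7, -0.6]
opening: 0.0513
grip_force: 0.0
```

```bash
python3 - <<'E'
from h import *
o=ctrl.get_obs();print(o["t"],o["tool_pos"].round(4),o["tool_rot"].round(3))
w=ctrl.get_image("wrist")[...,::-1];cv2.imwrite("pics/w9.png",w)
J=np.array([.4877,-.1135]);d=np.array([-.067,.998])
for z in(.008,.03,.05,.07,.09,.105,.13,.16):
    print(z,"axis",proj("wrist",[*J,z]).round(0),"front wall",proj("wrist",[*(J+d*.0345),z]).round(0),"side",proj("wrist",[J[0]+.03,J[1],z]).round(0))
g=cv2.cvtColor(w,6);g0=cv2.imread("pics/w1.png",0)
for r in range(168,330,6):print(r,"now"," ".join(f"{int(v):3d}" for v in g[r:r+2,200:320].reshape(2,-1,6).mean((0,2))),"| empty"," ".join(f"{int(v):3d}" for v in g0[r:r+2,200:320].reshape(2,-1,6).mean((0,2))))
E
```

```text
25.55 [0.4851 0.0191 0.1224] [ 1.712  1.795 -0.716]
0.008 axis [262. 203.] front wall [261. 181.] side [297. 204.]
0.03 axis [262. 226.] front wall [260. 205.] side [298. 227.]
0.05 axis [262. 248.] front wall [260. 229.] side [298. 249.]
0.07 axis [261. 271.] front wall [260. 254.] side [299. 272.]
0.09 axis [261. 296.] front wall [259. 281.] side [300. 297.]
0.105 axis [261. 316.] front wall [259. 303.] side [301. 316.]
0.13 axis [260. 351.] front wall [258. 342.] side [302. 352.]
0.16 axis [260. 398.] front wall [258. 395.] side [304. 398.]
168 now 179 184 184 158  98  68  11  11  13  17  16  16  13  15  13  54  99 141 174 184 | empty 177 170 172 171 176 145 110  42  24  17  23  40  66  74 131 175 171 177 174 176
174 now 186 187 101  61  12  10  15  13  16   9  12  15  12  12  15  13  16  40  89 124 | empty 171 174 122  69  12  12  12  10  12  14  13  12  13  11  12  55  80 138 178 174
180 now 142  91  40  15  13  14  14  15  13  10  11  13  12  11  15  13  16  16  19  83 | empty 129  78  19  12  11  11  13  14  10   7  12  13  11  10  15  14   9  72  82 158
186 now  91  71  12  1
[... 3501 characters left out ...]
 now  28  96 105  92  91 114  98  69  50  38  37  41  54  80 111 106  89  89 105 109 | empty  31  85  78  78  97  89  55  32  36  38  37  36  40  65  97  83  73  68  83 135
312 now  38  96 107  92  42  44  44  44  46  44  45  45  45  44  43  43  41 111 106 109 | empty  40  85 107  36  37  40  38  39  41  39  41  39  41  40  39  38  75  73  83 124
318 now  59  99  86  44  44  42  46  44  46  45  46  45  46  44  45  45  44  41  98 109 | empty  66  83  37  39  38  40  38  40  39  41  40  40  39  42  39  39  37  73  81 121
324 now  83  98  44  43  44  46  43  45  46  45  46  46  45  44  42  45  44  44  57 112 | empty 110  54  38  38  39  40  40  40  42  40  41  40  40  40  39  40  39  40  82 114
```

Blanks show only from the jar floor up to about 45 mm. Above that the body and neck look clear and smooth, as in the empty view, so everything is down in the narrow jar. I'll do one last check of the small scene differences near the jar and of the bystanders, then hand in.

```bash
python3 - <<'E'
from h import *
for z in(.0,.05,.1):print(z,proj("scene",[.4877,-.1135,z]).round(0),proj("scene",[.52,-.09,z]).round(0))
a=cv2.imread("pics/top0.png");b=cv2.imread("pics/t8.png")
d=cv2.GaussianBlur(cv2.absdiff(a,b),(3,3),0).max(2)
for n,(x,y,w,h) in {"bin":(410,168,72,50),"driver":(115,145,30,68),"dish":(114,228,50,46),"trough":(322,200,75,60),"stand":(318,185,84,80)}.items():print(n,(d[y:y+h,x:x+w]>22).mean().round(3))
t9=ctrl.get_image("top")[...,::-1];cv2.imwrite("pics/t9.png",t9)
d=cv2.GaussianBlur(cv2.absdiff(a,t9),(3,3),0).max(2)
for n,(x,y,w,h) in {"bin":(410,168,72,50),"driver":(115,145,30,68),"dish":(114,228,50,46)}.items():print(n,(d[y:y+h,x:x+w]>22).mean().round(3))
E
```

```text
0.0 [246. 238.] [258. 241.]
0.05 [245. 229.] [257. 233.]
0.1 [244. 220.] [256. 224.]
bin 0.0
driver 0.0
dish 0.0
trough 0.109
stand 0.101
bin 0.0
driver 0.0
dish 0.511
```

```bash
python3 -c "
from station import ctrl
print(ctrl.finish_job())"
```

```text
the job is handed in; nothing more can be done
None
```

The job is handed in: the jar is upright and home in the V stop, the blanks are poured into it, the trough is level, and the dish, screwdriver and bin are unmoved. I didn't count the six blanks one by one; the trough is empty and I saw none on the bench. No verdict came back.

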